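# Set the fume extractor's suction gate to the third click and start it

### The job

Get the fume extractor ready for welding: with a fingertip, slide its suction gate lever until it rests in the third click counted from fully shut (it may already have been left a click or two open), without running past that click, and then press the green start button fully down and let it come up again. Only push the lever, never pinch it, start the fan only once the gate is set, and leave everything else on the bench and on the extractor where it is.

Things in the scene. Friction and masses are not known exactly. Their poses are not given: they have to be found in the camera images.
- extractor: fixed bench-top fume extractor: grey box 200 (its x) by 320 (its y) by 120 mm high, green pipe and black bell-mouth inlet 100 mm long on its +y end, black grille on its -y end. Origin at the centre of its underside, z up. On its flat top the black gate track runs along its y at x = +40 mm; the button is at x = -45, y = +95 mm.
- shut_mark (a point): fixed point on the extractor's top, in the track, where the middle of the lever stands when fully shut (extractor x = +40, y = -90 mm). Beside it, 30 mm towards the extractor's -x, is a red tick (shut), then five white ticks, one per click, every 15 mm towards the extractor's +y.
- gate (a joint): gate lever travel along the extractor's +y, m: 0 = fully shut (end stop); it clicks into notches at 0.015, 0.030, 0.045 (the third), 0.060, 0.075 (end stop). Starts in the shut, first or second notch, rarely between two. Some 7 to 10 N push it out of a notch; once 1 mm past halfway (7.5 mm) a spring pulls it into the next, where it stays.
- knob_top (a point): centre of the top of the lever's finger block, 46 mm above the extractor's top. The block is 26 mm (extractor x) by 20 mm (extractor y) and 36 mm tall, its underside 10 mm above the extractor's top; the lever is red on the shut (-y) side, black on the open (+y) side. Its middle stands level with the tick of its notch.
- half_red: the red half of the finger block (10 mm thick), facing the shut end; push on it towards +y to open. Origin under the middle of the whole block, on the extractor's top.
- half_black: the black half of the finger block (10 mm thick), facing the open end; push on it towards -y to shut. Same origin. Both halves loaded at once means that the lever is being pinched.
- start (a joint): travel of the green start button, in m: 0 = up, 0.006 = fully down. It springs back when let go; fully down takes 5 N.
- start_top (a point): centre of the top face of the green button, 30 mm across, 22 mm above the extractor's top in a black round housing; it is pressed straight down
- collar: loose brass ring standing on the extractor's top near its inlet end, 44 mm outside, 28 mm bore, 24 mm high; origin at the centre of its underside
- vblock: loose dark steel V-block, 60 x 70 mm, 40 mm high, on the bench beside the outlet end of the extractor; origin at the centre of its underside
- slug: loose upright brass cylinder, 34 mm diameter, 60 mm high, next to the V-block; origin at the centre of its underside
- woodblock: loose wooden block 50 x 110 x 45 mm on the bench; origin at the centre of its underside
- brush: loose wooden-handled brush lying on the bench; origin at the centre of its underside
- hammer: loose hammer lying on the bench; origin at the centre of its underside
- can: loose blue can, 60 mm diameter, 170 mm high, on the bench; origin at the centre of its underside

How it is judged:
By the outcome, as a careful person would: the job done as asked, in the order asked, and still so for the second after the job is handed in, with the robot touching nothing.
It also fails if it takes over 64 s, if anything falls off the work surface, if the arm or the gripper's body presses on something with over 40 N, if the wrist force passes 120 N, or if a joint passes its speed limit or range.

### The arm

A 6-joint arm with a two-finger parallel gripper is mounted at the origin on the work surface. World frame = base frame: x ahead of the robot, y to its left, z up, the work surface at z = 0. Lengths are in mm, angles in rad, forces in N, time in s.
With the tool pointing down it reaches from about 375 to 925 mm from the base axis. Payload 5.7 kg.
Tool frame: the origin (TCP) lies midway between the tips of the shut fingers; the grasp point (between the pads) lies 19 mm behind it; z points along the fingers, y is the line along which they close (so a half turn about z gives the same grasp; the last joint's range is limited). The gripper opens to 88 mm and grips with 3 to 60 N. Pads are 20 mm wide; open, the fingers measure 115 mm over their backs; the gripper's body (75 mm by 178 mm) begins 61 mm behind the grasp point.
Start: joints at [-1.421, 0.359, 1.51, -0, 1.272, -0.115], TCP at [157.015, -579.058, 222.623] pointing down, gripper open.
Joint ranges: [-2.97, 2.97], [-1.01, 2.36], [0.21, 2.38], [-0.96, 4.11], [0.2, 2.71], [-2.98, 2.98]. Speed limits (rad/s): [2.39, 2.39, 3.14, 3.14, 3.14, 3.14].

### API

Orientations are given as a unit quaternion [w, x, y, z].
In Python, from station import * gives the robot as it stands.
- The arm moves only by the tool carry_out, never from a script. Its argument "commands" is a list of rows, each an object of numbers: "tx", "ty", "tz": the shift along the tool's x, y, z in mm; "wx", "wy", "wz": the turn, a rotation vector about the tool's x, y, z in rad; "jaw": the finger opening in mm, from 0 to 87.8. A call has 1 to 10 rows; each row shifts and turns the commanded pose from where the row before left it, along the tool's axes as they then stand; what a row does not reach is not made up. A row lasts 1/12 s, in which the tool goes at most 41.7 mm and 7.16 degrees, less where a joint would pass 70% of its speed; a pose out of reach is approached as far as the arm can. A call is refused whole if a number of a shift passes 41.7 or a number of a turn 0.125, either way. A call with a gripper value outside its range is refused whole. The fingers move at their own pace and stop on an object; "squeeze" is the grip in N (left out, the last holds). Time passes only in rows, so rows that do not move let the fingers close. It gives the time, the measured TCP pose, the force, the opening and the grip force at its end, in the units of the state.
- get_state(): the state, without advancing time (a new reading comes with each control period).
- get_image(name): name is "scene" or "side" or "wrist"; returns a dict with "image" (420x560x3 uint8, red, green, blue), "K" (3x3 intrinsics, pixels), "dist_coeffs" ([k1, k2, p1, p2, k3] as OpenCV has them; the pictures are not rectified), "rvec" (rotation vector, rad) and "tvec" (3), from world to camera coordinates, as OpenCV has them; the wrist camera has in their place "T_tool_cam" (4x4, takes a point from camera to tool coordinates, whose origin is the TCP and whose axes are the flange's). Camera axes: x right, y down, z forward; pixel columns grow to the right and rows downward; lengths in mm; the calibration is good to about 2 mm. A picture is of the moment at which its call begins: read the wrist's pose just before it. There is no depth.
- sign_off(): hands the job in; it is judged then, once.
The state is a dict: "t": time; "qpos": joint angles; "qd": joint speeds; "tau": joint torques, N m; "tool_pos": TCP position; "ee_rot": TCP orientation; "ft_force": force on the tool from outside, world axes, zero at the start; "torque": the same for the moment, N m; "gripper_width": finger opening in mm; "grip_force": force on a finger pad.
Only numpy, scipy, OpenCV 4.12 (cv2) and the standard library are available. Lean on these libraries where they do the work, as an engineer would, in place of code of your own. Each camera call takes 0.05 s, during which the arm holds its last target. There are 200 camera calls.

## Working session

There is one attempt and no reset: what is moved stays moved. The work goes in short steps, Python scripts to look and compute and a tool call to move; the robot and the scene stay as the last step left them, time stands still between calls to the robot, and variables do not carry over. Pictures are saved under pics/ and viewed, at most 10 in all, crops included, and the job is handed in when it is done.

Besides the shell and the picture viewer there is one more tool, called as name(argument=value, ...) on one line, values as JSON. carry_out: Moves the arm, as the interface text tells. Its arguments: {"type":"object","properties":{"commands":{"type":"array"},"squeeze":{"type":"number"}},"required":["commands"]}

```bash
mkdir -p pics; python3 - <<'E'
from station import *
import cv2,numpy as np
for n in("scene","side"):
    d=get_image(n);cv2.imwrite(f"pics/{n}0.png",d["image"][:,:,::-1])
    R=cv2.Rodrigues(np.array(d["rvec"],float))[0];print(n,(-R.T@np.array(d["tvec"]).ravel()).round(),R[2].round(2),d["K"][0][0],d["dist_coeffs"])
s=get_state();print(s);print(get_image("wrist")["T_tool_cam"])
E
```

```text
scene [1070. -423. 1244.] [-0.41  0.32 -0.85] 475.75486195744315 [-0.0059868  0.         0.         0.         0.       ]
side [ -80.  795. 1129.] [ 0.42 -0.56 -0.71] 527.6708417389401 [-0.14769957  0.          0.          0.          0.        ]
{'t': 0.1, 'qpos': array([-1.42107990e+00,  3.59465540e-01,  1.51134494e+00, -2.51112200e-06,
        1.27249679e+00, -1.15081292e-01]), 'qd': array([-0.00159697, -0.00087013, -0.00251689,  0.00189289,  0.00022435,
       -0.00145847]), 'tau': array([-7.37957052e-04, -5.16360176e+01, -2.71406579e+01,  6.76549156e-02,
        2.75824824e-02, -2.28001340e-05]), 'tool_pos': array([ 156.93513025, -578.45122739,  221.86637263]), 'ee_rot': array([-8.57162919e-04,  9.91247654e-01,  1.32012704e-01, -1.60454371e-05]), 'ft_force': array([-0.37240976,  0.37915021,  0.4549245 ]), 'torque': array([ 0.0564533 , -0.00549359,  0.02715574]), 'grip_force': 0.0, 'gripper_width': 87.98477133405252}
[[ 6.58148129e-04 -9.58559627e-01 -2.84891223e-01  7.81883683e+01]
 [ 9.99999636e-01  4.76077289e-04  7.08338499e-04  4.57779272e-01]
 [-5.43354446e-04 -2.84891585e-01  9.58559591e-01 -1.62194041e+02]
 [ 0.00000000e+00  0.00000000e+00  0.00000000e+00  1.00000000e+00]]
```

View pics/scene0.png

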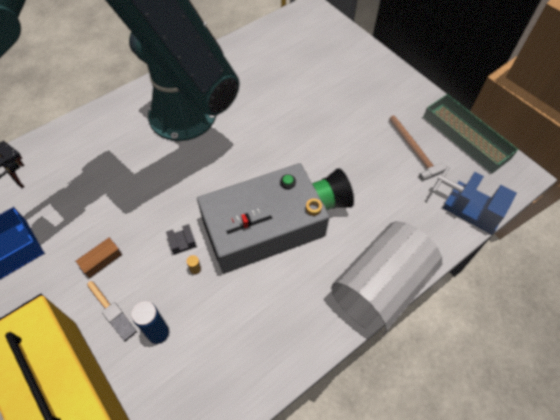

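View pics/side0.png

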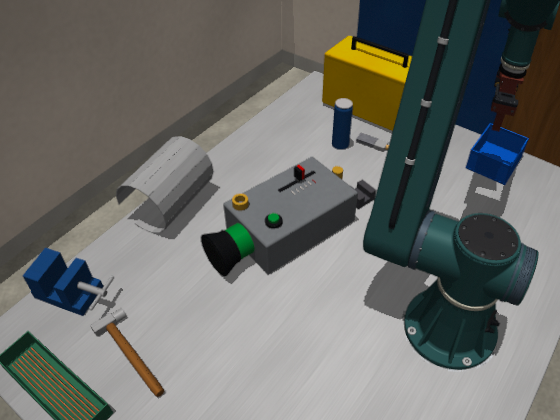

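The scene view shows the extractor near (265,215) with its inlet to the right, the button at (288,181), the red/black lever at (246,220) and the collar at (314,207). The side view shows the button at (273,220) and the lever at (299,173).

```bash
cat > h.py <<'E'
from station import *
import cv2,numpy as np
from scipy.spatial.transform import Rotation as Ro
def cam(n):
    s=get_state();d=get_image(n);K=np.array(d["K"],float);D=np.array(d["dist_coeffs"],float)
    if n=="wrist":
        q=s["ee_rot"];T=np.eye(4);T[:3,:3]=Ro.from_quat([q[1],q[2],q[3],q[0]]).as_matrix();T[:3,3]=s["tool_pos"]
        W=T@np.array(d["T_tool_cam"])
    else:
        W=np.eye(4);R=cv2.Rodrigues(np.array(d["rvec"],float))[0];W[:3,:3]=R.T;W[:3,3]=-R.T@np.array(d["tvec"],float).ravel()
    return d["image"],K,D,W
def plane(px,c,z):
    _,K,D,W=c
    u=cv2.undistortPoints(np.array(px,float).reshape(-1,1,2),K,D).reshape(-1,2)
    r=np.c_[u,np.ones(len(u))]@W[:3,:3].T
    return W[:3,3]+r*((z-W[2,3])/r[:,2])[:,None]
def proj(P,c):
    _,K,D,W=c;R=W[:3,:3].T
    return cv2.projectPoints(np.array(P,float).reshape(-1,1,3),cv2.Rodrigues(R)[0],-R@W[:3,3],K,D)[0].reshape(-1,2)
def blobs(m,amin=3):
    n,l,st,ce=cv2.connectedComponentsWithStats(m.astype(np.uint8));return [(tuple(ce[i].round(1)),tuple(st[i])) for i in range(1,n) if st[i][4]>=amin]
E
python3 - <<'E'
from h import *
for n,(x0,y0,x1,y1) in (("scene",(190,155,335,275)),("side",(215,150,365,275))):
    c=cam(n);im=c[0];h=cv2.cvtColor(im,cv2.COLOR_RGB2HSV);roi=np.zeros(im.shape[:2],bool);roi[y0:y1,x0:x1]=1
    g=roi&(h[...,0]>45)&(h[...,0]<80)&(h[...,1]>120)&(h[...,2]>50)
    r=roi&((h[...,0]<6)|(h[...,0]>174))&(h[...,1]>120)&(h[...,2]>60)
    for ce,st in blobs(g): print(n,"green",ce,st,plane(ce,c,142)[0].round(1))
    for ce,st in blobs(r,1): print(n,"red",ce,st,plane(ce,c,160)[0].round(1),plane(ce,c,120)[0].round(1))
    cv2.imwrite(f"pics/{n}c.png",cv2.resize(im[y0:y1,x0:x1,::-1],None,fx=5,fy=4.8,interpolation=cv2.INTER_CUBIC))
a=cv2.imread("pics/scenec.png");b=cv2.imread("pics/sidec.png")
cv2.imwrite("pics/both.png",np.vstack([cv2.resize(a,(500,300)),cv2.resize(b,(500,300))]))
E
```

```text
scene green (np.float64(287.5), np.float64(179.4)) (np.int32(283), np.int32(176), np.int32(10), np.int32(8), np.int32(67)) [504.2  58.7 142. ]
scene green (np.float64(324.9), np.float64(190.8)) (np.int32(314), np.int32(179), np.int32(21), np.int32(24), np.int32(300)) [596.2 117.1 142. ]
scene red (np.float64(244.8), np.float64(220.1)) (np.int32(242), np.int32(214), np.int32(7), np.int32(14), np.int32(66)) [ 546.2 -116.6  160. ] [ 526.9 -105.3  120. ]
side green (np.float64(273.0), np.float64(217.5)) (np.int32(268), np.int32(213), np.int32(11), np.int32(10), np.int32(90)) [499.8  64.2 142. ]
side green (np.float64(240.8), np.float64(237.6)) (np.int32(225), np.int32(223), np.int32(29), np.int32(32), np.int32(508)) [523.  166.1 142. ]
side red (np.float64(301.3), np.float64(170.0)) (np.int32(297), np.int32(165), np.int32(8), np.int32(14), np.int32(43)) [ 535.2 -112.6  160. ] [ 560.6 -150.   120. ]
side red (np.float64(314.0), np.float64(181.0)) (np.int32(314), np.int32(181), np.int32(1), np.int32(1), np.int32(1)) [481.7 -96.1 160. ] [ 504.9 -132.8  120. ]
```

View pics/scenec.png

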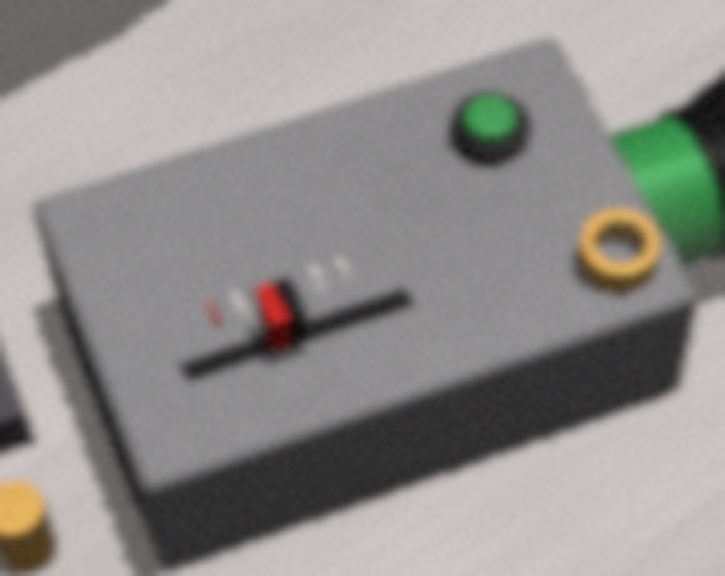

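The crop shows the top corners at about (38,205), (555,38), (690,297) and (150,488), the red tick at (213,313), the button at (490,115) and the lever near (275,310). That puts the lever past the first tick, possibly in notch 1 or 2.

```bash
python3 - <<'E'
from h import *
c=cam("scene")
f=lambda p:np.array(p,float)/[5,4.8]+[190,155]
P=plane(f([(38,205),(555,38),(690,297),(150,488)]),c,120);print(P.round(1))
L=[[-100,-160,0],[-100,160,0],[100,160,0],[100,-160,0]]
ang=np.angle(sum(complex(*(p-P.mean(0))[:2])*np.conj(complex(*l[:2])) for p,l in zip(P,L)));o=P.mean(0)
print("centre",o,"yaw",ang,[np.linalg.norm(P[i]-P[(i+1)%4]).round() for i in range(4)])
e=lambda x,y,z:o[:2]+[np.cos(ang)*x-np.sin(ang)*y,np.sin(ang)*x+np.cos(ang)*y]
print("btn",e(-45,95,0),"shut",e(40,-90,0))
t=plane(f([(213,313),(240,305),(317,277),(343,268)]),c,120);print("ticks ext y",[((p[:2]-o[:2])@[-np.sin(ang),np.cos(ang)]).round(1) for p in t])
E
```

```text
[[ 389.5 -168.1  120. ]
 [ 471.3  135.3  120. ]
 [ 655.7   79.9  120. ]
 [ 575.8 -218.9  120. ]]
centre [523.09964906 -42.95911349 120.        ] yaw -0.26698514493633274 [np.float64(314.0), np.float64(192.0), np.float64(309.0), np.float64(193.0)]
btn [504.75730577  60.54720729] shut [ 537.93826199 -140.32345792]
ticks ext y [np.float64(-89.7), np.float64(-74.5), np.float64(-29.4), np.float64(-14.1)]
```

carry_out(commands=[{"tz": -9,"wz": -0.1155,"jaw": 0},{"tz": -9,"wz": -0.1155,"jaw": 0},{"tz": -9,"wz": -0.1155,"jaw": 0},{"tz": -9,"wz": -0.1155,"jaw": 0},{"tz": -9,"wz": -0.1155,"jaw": 0},{"tz": -9,"wz": -0.1155,"jaw": 0},{"tz": -9,"wz": -0.1155,"jaw": 0},{"tz": -9,"wz": -0.1155,"jaw": 0},{"tz": -9,"wz": -0.1155,"jaw": 0},{"jaw": 0}], squeeze=20)

```text
schema error: expected keys tx, ty, tz, wx, wy, wz, jaw
```

carry_out(commands=[{"tx": 28.5,"ty": 14.8},{"tx": 28.5,"ty": 14.8},{"tx": 28.5,"ty": 14.8},{"tx": 28.5,"ty": 14.8},{"tx": 28.5,"ty": 14.8},{"tx": 28.5,"ty": 14.8},{"tx": 28.5,"ty": 14.8},{"tx": 28.5,"ty": 14.8},{"tx": 28.5,"ty": 14.8}])

```text
schema error: expected keys tx, ty, tz, wx, wy, wz, jaw
```

carry_out(commands=[{"tx": 28.5,"ty": 14.8},{"tx": 28.5,"ty": 14.8},{"tx": 28.5,"ty": 14.8},{"tx": 28.5,"ty": 14.8},{"tx": 28.5,"ty": 14.8},{"tx": 28.5,"ty": 14.8},{"tx": 28.5,"ty": 14.8},{"tx": 28.5,"ty": 14.8},{},{}])

```text
schema error: expected keys tx, ty, tz, wx, wy, wz, jaw
```

```bash
python3 - <<'E'
from h import *
c=cam("wrist");cv2.imwrite("pics/w1.png",c[0][:,:,::-1]);s=get_state();print(s["t"],s["tool_pos"],s["ee_rot"],s["ft_force"],c[3],c[1])
E
```

```text
0.35 [ 156.96990424 -578.89976837  222.40220406] [-2.87267299e-04  9.91246850e-01  1.32021204e-01 -2.92635283e-05] [-0.19738303  0.14990693 -0.87078686] [[ 2.62320622e-01 -9.25000445e-01 -2.74885553e-01  2.32578289e+02]
 [-9.64980755e-01 -2.51506552e-01 -7.45425825e-02 -5.58917265e+02]
 [-1.83595785e-04  2.84813325e-01 -9.58582983e-01  3.84531610e+02]
 [ 0.00000000e+00  0.00000000e+00  0.00000000e+00  1.00000000e+00]] [[311.23226162   0.         282.92174227]
 [  0.         311.23226162 211.655235  ]
 [  0.           0.           1.        ]]
```

View pics/w1.png

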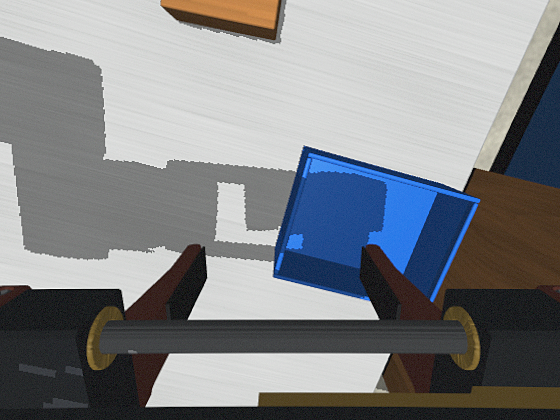

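The moves were refused because every row needs all seven keys. The picture is still the start pose: the fingers are at the bottom of the image near (205,250) and (370,250), with the blue bin below.

carry_out(commands=[{"tx": 0,"ty": 0,"tz": -9,"wx": 0,"wy": 0,"wz": -0.1155,"jaw": 0},{"tx": 0,"ty": 0,"tz": -9,"wx": 0,"wy": 0,"wz": -0.1155,"jaw": 0},{"tx": 0,"ty": 0,"tz": -9,"wx": 0,"wy": 0,"wz": -0.1155,"jaw": 0},{"tx": 0,"ty": 0,"tz": -9,"wx": 0,"wy": 0,"wz": -0.1155,"jaw": 0},{"tx": 0,"ty": 0,"tz": -9,"wx": 0,"wy": 0,"wz": -0.1155,"jaw": 0},{"tx": 0,"ty": 0,"tz": -9,"wx": 0,"wy": 0,"wz": -0.1155,"jaw": 0},{"tx": 0,"ty": 0,"tz": -9,"wx": 0,"wy": 0,"wz": -0.1155,"jaw": 0},{"tx": 0,"ty": 0,"tz": -9,"wx": 0,"wy": 0,"wz": -0.1155,"jaw": 0},{"tx": 0,"ty": 0,"tz": -9,"wx": 0,"wy": 0,"wz": -0.1155,"jaw": 0},{"tx": 0,"ty": 0,"tz": 0,"wx": 0,"wy": 0,"wz": 0,"jaw": 0}], squeeze=20)

```text
t: 1.18
tool_pos: [157.2, -580.1, 305.5]
ee_rot: [0.001, 0.794, 0.609, -0.001]
ft_force: [0.1, -0.6, 0.3]
gripper_width: 25.0
grip_force: 0.0
```

carry_out(commands=[{"tx": 28.5,"ty": 14.8,"tz": 0,"wx": 0,"wy": 0,"wz": 0,"jaw": 0},{"tx": 28.5,"ty": 14.8,"tz": 0,"wx": 0,"wy": 0,"wz": 0,"jaw": 0},{"tx": 28.5,"ty": 14.8,"tz": 0,"wx": 0,"wy": 0,"wz": 0,"jaw": 0},{"tx": 28.5,"ty": 14.8,"tz": 0,"wx": 0,"wy": 0,"wz": 0,"jaw": 0},{"tx": 28.5,"ty": 14.8,"tz": 0,"wx": 0,"wy": 0,"wz": 0,"jaw": 0},{"tx": 28.5,"ty": 14.8,"tz": 0,"wx": 0,"wy": 0,"wz": 0,"jaw": 0},{"tx": 28.5,"ty": 14.8,"tz": 0,"wx": 0,"wy": 0,"wz": 0,"jaw": 0},{"tx": 28.5,"ty": 14.8,"tz": 0,"wx": 0,"wy": 0,"wz": 0,"jaw": 0},{"tx": 28.5,"ty": 14.8,"tz": 0,"wx": 0,"wy": 0,"wz": 0,"jaw": 0}])

```text
t: 1.93
tool_pos: [353.8, -365.2, 303.2]
ee_rot: [-0.0, 0.796, 0.605, 0.0]
ft_force: [-0.2, -0.2, 1.1]
gripper_width: 0.5
grip_force: 0.0
```

carry_out(commands=[{"tx": 28.5,"ty": 14.8,"tz": 0,"wx": 0,"wy": 0,"wz": 0,"jaw": 0},{"tx": 28.5,"ty": 14.8,"tz": 0,"wx": 0,"wy": 0,"wz": 0,"jaw": 0},{"tx": 28.5,"ty": 14.8,"tz": 0,"wx": 0,"wy": 0,"wz": 0,"jaw": 0},{"tx": 28.5,"ty": 14.8,"tz": 0,"wx": 0,"wy": 0,"wz": 0,"jaw": 0},{"tx": 28.5,"ty": 14.8,"tz": 0,"wx": 0,"wy": 0,"wz": 0,"jaw": 0},{"tx": 28.5,"ty": 14.8,"tz": 0,"wx": 0,"wy": 0,"wz": 0,"jaw": 0},{"tx": 28.5,"ty": 14.8,"tz": 0,"wx": 0,"wy": 0,"wz": 0,"jaw": 0},{"tx": 28.5,"ty": 14.8,"tz": 0,"wx": 0,"wy": 0,"wz": 0,"jaw": 0},{"tx": 0,"ty": 0,"tz": 0,"wx": 0,"wy": 0,"wz": 0,"jaw": 0},{"tx": 0,"ty": 0,"tz": 0,"wx": 0,"wy": 0,"wz": 0,"jaw": 0}])

```text
t: 2.77
tool_pos: [527.8, -176.6, 302.9]
ee_rot: [-0.0, 0.795, 0.607, -0.0]
ft_force: [-0.4, -0.1, 0.3]
gripper_width: 0.3
grip_force: 0.0
```

```bash
python3 - <<'E'
from h import *
c=cam("wrist");np.savez("w2.npz",im=c[0],K=c[1],D=c[2],W=c[3]);cv2.imwrite("pics/w2.png",c[0][:,:,::-1]);s=get_state();print(s["t"],s["tool_pos"],s["ee_rot"],s["ft_force"])
E
```

```text
2.8167 [ 527.08382553 -177.6034469   303.00645853] [-3.89760380e-04  7.95012853e-01  6.06592252e-01 -5.01452398e-04] [-0.17026969 -0.96034092  0.66394518]
```

View pics/w2.png

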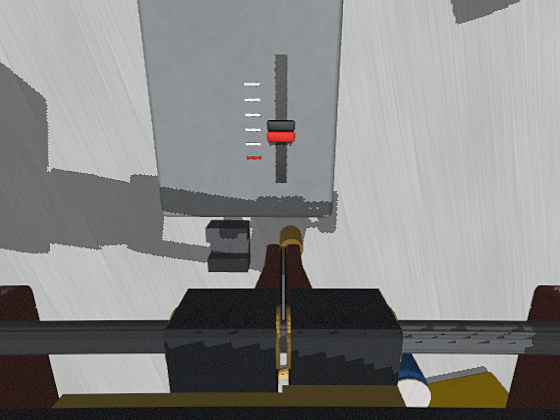

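Wrist view: red tick at (254,158), white ticks at rows 144, 129, 115, 100 and 84 (column 252), lever red (281,137) and black (281,126). The slug is at (291,238) and the V-block at (228,245).

```bash
python3 - <<'E'
from h import *
z=np.load("w2.npz");c=(z["im"],z["K"],z["D"],z["W"]);im=c[0];h=cv2.cvtColor(im,cv2.COLOR_RGB2HSV)
roi=np.zeros(im.shape[:2],bool);roi[70:165,240:266]=1
tk=[(b[0]) for b in blobs(roi&(im.min(2)>190),5)]
red=((h[...,0]<6)|(h[...,0]>174))&(h[...,1]>120)&(h[...,2]>60)
rt=[b[0] for b in blobs(red&roi,5)]
print(tk,rt)
P=plane(sorted(tk+rt,key=lambda p:-p[1]),c,120)[:,:2];print(P.round(1))
d=P[-1]-P[0];L=np.linalg.norm(d);ey=d/L;ex=np.array([ey[1],-ey[0]]);print("span",L,"dir",np.arctan2(ey[1],ey[0]))
o=P.mean(0)-10*ex+52.5*ey;print("origin",o);np.savez("ext.npz",o=o,ex=ex,ey=ey)
print("btn",o-45*ex+95*ey)
roi2=np.zeros_like(roi);roi2[110:150,262:300]=1
bl=blobs(red&roi2,10);print(bl)
# lever top: rows of red / black down column 281
print([(r,im[r,275:288].mean(0).round().astype(int).tolist()) for r in range(116,148)])
for r in (120.5,131,137):
  q=plane((281,r),c,166)[0][:2]-o;print(r,"top local",q@ex,q@ey)
s=get_state();q=s["tool_pos"][:2]-o;print("tcp local",q@ex,q@ey)
E
```

```text
[(np.float64(251.3), np.float64(83.6)), (np.float64(252.0), np.float64(99.5)), (np.float64(252.0), np.float64(114.5)), (np.float64(252.4), np.float64(129.3)), (np.float64(253.0), np.float64(143.5))] [(np.float64(253.5), np.float64(157.5))]
[[ 506.5 -132.2]
 [ 510.3 -117.7]
 [ 514.  -103.3]
 [ 518.   -88.7]
 [ 522.3  -74.5]
 [ 526.1  -59.6]]
span 75.2208636423987 dir 1.3071924294182706
origin [520.21193168 -42.69089385]
btn [501.51971341  60.75281536]
[((np.float64(280.4), np.float64(136.1)), (np.int32(267), np.int32(131), np.int32(28), np.int32(11), np.int32(292)))]
[(116, [92, 94, 94]), (117, [91, 94, 93]), (118, [95, 96, 96]), (119, [100, 101, 102]), (120, [12, 11, 13]), (121, [50, 52, 53]), (122, [97, 97, 97]), (123, [86, 87, 87]), (124, [83, 84, 84]), (125, [79, 80, 79]), (126, [74, 75, 75]), (127, [70, 71, 72]), (128, [65, 66, 66]), (129, [50, 53, 54]), (130, [10, 26, 29]), (131, [77, 14, 10]), (132, [218, 42, 34]), (133, [236, 76, 68]), (134, [230, 72, 63]), (135, [229, 67, 58]), (136, [229, 63, 55]), (137, [227, 60, 52]), (138, [224, 56, 47]), (139, [224, 51, 42]), (140, [217, 41, 32]), (141, [182, 24, 15]), (142, [55, 35, 36]), (143, [32, 41, 42]), (144, [40, 42, 44]), (145, [77, 77, 77]), (146, [85, 87, 87]), (147, [82, 84, 85])]
120.5 top local 40.80384727000108 -50.9301525355572
131 top local 40.766671860114 -60.27469284967133
137 top local 40.74513439713356 -65.69670855961245
tcp local 41.78755625600237 -128.4617454207215
```

carry_out(commands=[{"tx": 2,"ty": -0.2,"tz": 20,"wx": 0,"wy": 0,"wz": 0,"jaw": 0},{"tx": 2,"ty": -0.2,"tz": 20,"wx": 0,"wy": 0,"wz": 0,"jaw": 0},{"tx": 2,"ty": -0.2,"tz": 20,"wx": 0,"wy": 0,"wz": 0,"jaw": 0},{"tx": 2,"ty": -0.2,"tz": 20,"wx": 0,"wy": 0,"wz": 0,"jaw": 0},{"tx": 2,"ty": -0.2,"tz": 20,"wx": 0,"wy": 0,"wz": 0,"jaw": 0},{"tx": 2,"ty": -0.2,"tz": 20,"wx": 0,"wy": 0,"wz": 0,"jaw": 0},{"tx": 1,"ty": -0.2,"tz": 20,"wx": 0,"wy": 0,"wz": 0,"jaw": 0},{"tx": 0,"ty": 0,"tz": 20,"wx": 0,"wy": 0,"wz": 0,"jaw": 0},{"tx": 0,"ty": 0,"tz": 0,"wx": 0,"wy": 0,"wz": 0,"jaw": 0},{"tx": 0,"ty": 0,"tz": 0,"wx": 0,"wy": 0,"wz": 0,"jaw": 0}])

```text
t: 3.65
tool_pos: [527.8, -165.7, 143.0]
ee_rot: [-0.001, 0.796, 0.606, -0.001]
ft_force: [-0.5, 0.3, -0.3]
gripper_width: 0.9
grip_force: 0.0
```

```bash
cat > st.py <<'E'
from h import *
e=np.load("ext.npz");s=get_state();q=s["tool_pos"][:2]-e["o"]
print(s["t"],"local",(q@e["ex"]).round(2),(q@e["ey"]).round(2),s["tool_pos"][2].round(1),"F ex,ey,z",(s["ft_force"][:2]@e["ex"]).round(2),(s["ft_force"][:2]@e["ey"]).round(2),s["ft_force"][2].round(2))
E
python3 st.py; python3 -c "
from h import *
c=cam('wrist');cv2.imwrite('pics/w3.png',c[0][:,:,::-1])"
```

```text
3.65 local 39.37 -116.75 143.0 F ex,ey,z -0.6 0.14 -0.34
```

View pics/w3.png

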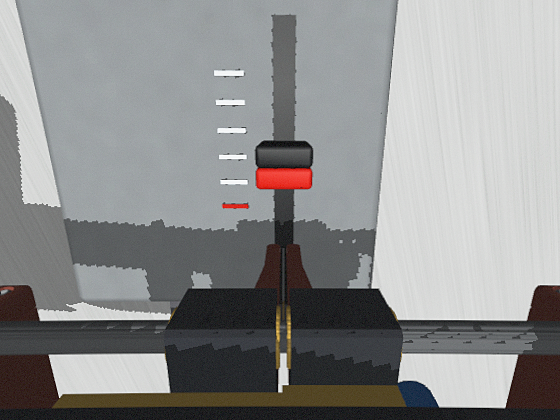

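The lever sits just ahead of the shut fingertips: fingertips at (284,245), red face around (284,188). The tip is lined up with the lever, so I approach.

carry_out(commands=[{"tx": 6,"ty": 0,"tz": 0.3,"wx": 0,"wy": 0,"wz": 0,"jaw": 0},{"tx": 6,"ty": 0,"tz": 0.3,"wx": 0,"wy": 0,"wz": 0,"jaw": 0},{"tx": 6,"ty": 0,"tz": 0.3,"wx": 0,"wy": 0,"wz": 0,"jaw": 0},{"tx": 6,"ty": 0,"tz": 0.3,"wx": 0,"wy": 0,"wz": 0,"jaw": 0},{"tx": 4,"ty": 0,"tz": 0.3,"wx": 0,"wy": 0,"wz": 0,"jaw": 0},{"tx": 4,"ty": 0,"tz": 0.3,"wx": 0,"wy": 0,"wz": 0,"jaw": 0},{"tx": 0,"ty": 0,"tz": 0,"wx": 0,"wy": 0,"wz": 0,"jaw": 0},{"tx": 0,"ty": 0,"tz": 0,"wx": 0,"wy": 0,"wz": 0,"jaw": 0}])

```text
t: 4.37
tool_pos: [537.9, -133.8, 141.8]
ee_rot: [-0.0, 0.795, 0.607, -0.0]
ft_force: [-0.3, 0.6, -0.6]
gripper_width: 0.5
grip_force: 0.0
```

carry_out(commands=[{"tx": 1,"ty": 0,"tz": 0,"wx": 0,"wy": 0,"wz": 0,"jaw": 0},{"tx": 1,"ty": 0,"tz": 0,"wx": 0,"wy": 0,"wz": 0,"jaw": 0},{"tx": 1,"ty": 0,"tz": 0,"wx": 0,"wy": 0,"wz": 0,"jaw": 0},{"tx": 1,"ty": 0,"tz": 0,"wx": 0,"wy": 0,"wz": 0,"jaw": 0},{"tx": 1,"ty": 0,"tz": 0,"wx": 0,"wy": 0,"wz": 0,"jaw": 0},{"tx": 0,"ty": 0,"tz": 0,"wx": 0,"wy": 0,"wz": 0,"jaw": 0}])

```text
t: 4.87
tool_pos: [538.9, -130.5, 141.9]
ee_rot: [0.001, 0.795, 0.607, -0.001]
ft_force: [-2.5, -5.0, 1.7]
gripper_width: 0.4
grip_force: 2.7
```

```bash
python3 st.py
```

```text
4.8667 local 40.9 -79.93 141.9 F ex,ey,z -1.1 -5.48 1.7
```

carry_out(commands=[{"tx": 1,"ty": 0,"tz": 0,"wx": 0,"wy": 0,"wz": 0,"jaw": 0},{"tx": 1,"ty": 0,"tz": 0,"wx": 0,"wy": 0,"wz": 0,"jaw": 0},{"tx": 1,"ty": 0,"tz": 0,"wx": 0,"wy": 0,"wz": 0,"jaw": 0},{"tx": 1,"ty": 0,"tz": 0,"wx": 0,"wy": 0,"wz": 0,"jaw": 0},{"tx": 1,"ty": 0,"tz": 0,"wx": 0,"wy": 0,"wz": 0,"jaw": 0},{"tx": 0,"ty": 0,"tz": 0,"wx": 0,"wy": 0,"wz": 0,"jaw": 0}])

```text
t: 5.37
tool_pos: [539.4, -128.8, 142.1]
ee_rot: [0.002, 0.794, 0.607, -0.003]
ft_force: [-6.1, -15.9, 1.7]
gripper_width: 0.1
grip_force: 8.5
```

```bash
python3 st.py
```

```text
5.3667 local 40.95 -78.14 142.1 F ex,ey,z -1.76 -16.94 1.7
```

```bash
cat > lev.py <<'E'
from h import *
import sys
e=np.load("ext.npz");c=cam("wrist");im=c[0];h=cv2.cvtColor(im,cv2.COLOR_RGB2HSV)
red=((h[...,0]<6)|(h[...,0]>174))&(h[...,1]>120)&(h[...,2]>60)
for ce,st in blobs(red,15):
    mid=(st[0]+st[2]/2,st[1]-0.5)
    for zz,p in ((166,mid),(120,ce)):
        q=plane(p,c,zz)[0][:2]-e["o"];print(st,zz,"local",(q@e["ex"]).round(1),(q@e["ey"]).round(1))
cv2.imwrite("pics/"+sys.argv[1],im[60:360,100:460,::-1])
E
python3 lev.py w4.png; python3 st.py
```

```text
(np.int32(255), np.int32(243), np.int32(53), np.int32(21), np.int32(997)) 166 local 40.7 -56.7
(np.int32(255), np.int32(243), np.int32(53), np.int32(21), np.int32(997)) 120 local 40.1 -83.2
(np.int32(223), np.int32(262), np.int32(25), np.int32(4), np.int32(93)) 166 local 18.3 -66.6
(np.int32(223), np.int32(262), np.int32(25), np.int32(4), np.int32(93)) 120 local 10.1 -90.5
(np.int32(6), np.int32(286), np.int32(8), np.int32(5), np.int32(22)) 166 local -92.8 -79.2
(np.int32(6), np.int32(286), np.int32(8), np.int32(5), np.int32(22)) 120 local -138.0 -107.3
(np.int32(552), np.int32(286), np.int32(8), np.int32(5), np.int32(23)) 166 local 175.4 -79.3
(np.int32(552), np.int32(286), np.int32(8), np.int32(5), np.int32(23)) 120 local 220.2 -107.5
5.4167 local 40.93 -78.13 142.1 F ex,ey,z -2.3 -17.07 1.99
```

View pics/w4.png

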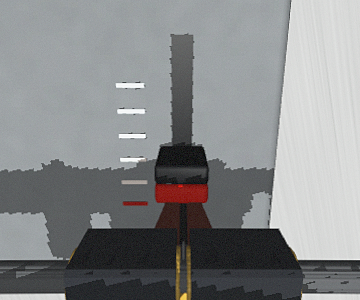

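carry_out(commands=[{"tx": 1,"ty": 0,"tz": 0,"wx": 0,"wy": 0,"wz": 0,"jaw": 0},{"tx": 1,"ty": 0,"tz": 0,"wx": 0,"wy": 0,"wz": 0,"jaw": 0},{"tx": 0,"ty": 0,"tz": 0,"wx": 0,"wy": 0,"wz": 0,"jaw": 0},{"tx": 0,"ty": 0,"tz": 0,"wx": 0,"wy": 0,"wz": 0,"jaw": 0}])

```text
t: 5.75
tool_pos: [539.6, -128.1, 142.2]
ee_rot: [0.003, 0.794, 0.608, -0.004]
ft_force: [-7.0, -20.3, 2.2]
gripper_width: 0.4
grip_force: 10.8
```

```bash
python3 st.py; python3 lev.py w5.png | head -1
```

```text
5.75 local 40.94 -77.45 142.2 F ex,ey,z -1.47 -21.39 2.18
(np.int32(255), np.int32(244), np.int32(53), np.int32(20), np.int32(978)) 166 local 40.7 -56.5
```

carry_out(commands=[{"tx": 0,"ty": 0,"tz": 0,"wx": 0,"wy": 0,"wz": 0,"jaw": 0},{"tx": 0,"ty": 0,"tz": 0,"wx": 0,"wy": 0,"wz": 0,"jaw": 0},{"tx": 0,"ty": 0,"tz": 0,"wx": 0,"wy": 0,"wz": 0,"jaw": 0},{"tx": 0,"ty": 0,"tz": 0,"wx": 0,"wy": 0,"wz": 0,"jaw": 0},{"tx": 0,"ty": 0,"tz": 0,"wx": 0,"wy": 0,"wz": 0,"jaw": 0},{"tx": 0,"ty": 0,"tz": 0,"wx": 0,"wy": 0,"wz": 0,"jaw": 0}])

```text
t: 6.3
tool_pos: [539.6, -128.1, 142.2]
ee_rot: [0.003, 0.794, 0.608, -0.004]
ft_force: [-7.9, -19.8, 2.6]
gripper_width: 0.4
grip_force: 10.7
```

```bash
python3 st.py; python3 - <<'E'
from h import *
e=np.load("ext.npz");z=get_state();q=z["ee_rot"];print(Ro.from_quat([q[1],q[2],q[3],q[0]]).as_matrix().round(4),z["torque"])
for n in("side","scene"):
    c=cam(n);im=c[0];p=proj([[*(e["o"]+40*e["ex"]-65*e["ey"]),150]],c)[0].astype(int)
    cv2.imwrite(f"pics/{n}5.png",cv2.resize(im[max(0,p[1]-45):p[1]+30,p[0]-50:p[0]+50,::-1],(400,300),interpolation=cv2.INTER_CUBIC))
cv2.imwrite("pics/b5.png",np.hstack([cv2.imread("pics/side5.png"),cv2.imread("pics/scene5.png")]))
E
```

```text
6.3 local 40.94 -77.47 142.2 F ex,ey,z -2.46 -21.14 2.58
[[ 2.618e-01  9.651e-01 -2.700e-03]
 [ 9.651e-01 -2.619e-01 -9.200e-03]
 [-9.600e-03 -2.000e-04 -1.000e+00]] [-3.60866519  1.22306738  0.07377746]
```

View pics/b5.png

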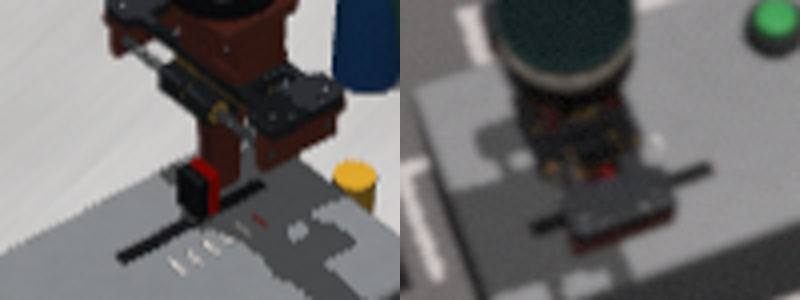

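The side view shows only the shut fingertip behind the lever's red face, with nothing else in contact. The commanded position is still well short of any overrun, so I push on gently.

carry_out(commands=[{"tx": 1,"ty": 0,"tz": 0,"wx": 0,"wy": 0,"wz": 0,"jaw": 0},{"tx": 0,"ty": 0,"tz": 0,"wx": 0,"wy": 0,"wz": 0,"jaw": 0},{"tx": 0,"ty": 0,"tz": 0,"wx": 0,"wy": 0,"wz": 0,"jaw": 0}])

```text
t: 6.65
tool_pos: [539.7, -127.8, 142.2]
ee_rot: [0.003, 0.794, 0.608, -0.004]
ft_force: [-8.4, -21.6, 2.0]
gripper_width: 0.7
grip_force: 11.9
```

carry_out(commands=[{"tx": 1,"ty": 0,"tz": 0,"wx": 0,"wy": 0,"wz": 0,"jaw": 0},{"tx": 0,"ty": 0,"tz": 0,"wx": 0,"wy": 0,"wz": 0,"jaw": 0},{"tx": 0,"ty": 0,"tz": 0,"wx": 0,"wy": 0,"wz": 0,"jaw": 0}])

```text
t: 6.9
tool_pos: [539.8, -127.5, 142.3]
ee_rot: [0.003, 0.794, 0.608, -0.005]
ft_force: [-9.2, -25.4, 2.6]
gripper_width: 0.3
grip_force: 13.1
```

```bash
python3 st.py; python3 lev.py w6.png | head -3
```

```text
6.9 local 40.97 -76.74 142.3 F ex,ey,z -2.25 -26.95 2.56
(np.int32(255), np.int32(244), np.int32(53), np.int32(21), np.int32(967)) 166 local 40.7 -55.7
(np.int32(255), np.int32(244), np.int32(53), np.int32(21), np.int32(967)) 120 local 40.1 -82.4
(np.int32(223), np.int32(263), np.int32(25), np.int32(4), np.int32(94)) 166 local 18.3 -65.7
```

```bash
python3 - <<'E'
from h import *
e=np.load("ext.npz")
def W(s,T): 
    q=s["ee_rot"];M=np.eye(4);M[:3,:3]=Ro.from_quat([q[1],q[2],q[3],q[0]]).as_matrix();M[:3,3]=s["tool_pos"];return M@T
d=get_image("wrist");T=np.array(d["T_tool_cam"]);K=np.array(d["K"]);D=np.array(d["dist_coeffs"],float)
def edges(im,c,oy,name):
    # column through the middle of the lever and the five ticks
    h=cv2.cvtColor(im,cv2.COLOR_RGB2HSV)
    red=(((h[...,0]<6)|(h[...,0]>174))&(h[...,1]>120)&(h[...,2]>60))
    wh=im.min(2)>150
    loc=lambda p,z:[((plane(p,c,z)[0][:2]-e["o"])@e[k]).round(1) for k in("ex","ey")]
    for ce,st in blobs(red,60): print(name,"red",st,loc((ce[0],st[1]-.5),166),loc(ce,120))
    roi=np.zeros_like(wh);roi[60:230,205:252]=1
    print([loc(ce,120) for ce,st in blobs(wh&roi,25) if st[2]<40])
im3=cv2.imread("pics/w3.png")[:,:,::-1]
s3=dict(tool_pos=[527.8,-165.7,143.0],ee_rot=[-0.001,.796,.606,-.001])
edges(im3,(im3,K,D,W(s3,T)),0,"w3")
edges(d["image"],(d["image"],K,D,W(get_state(),T)),0,"now")
im=d["image"];print([(r,im[r,275:288].mean(0).round().astype(int).tolist()) for r in range(196,270,2)])
print([(r,im3[r,275:288].mean(0).round().astype(int).tolist()) for r in range(136,194,2)])
E
```

```text
w3 red (np.int32(256), np.int32(167), np.int32(56), np.int32(22), np.int32(1162)) [np.float64(40.4), np.float64(-59.4)] [np.float64(40.3), np.float64(-73.0)]
w3 red (np.int32(222), np.int32(204), np.int32(27), np.int32(5), np.int32(107)) [np.float64(17.7), np.float64(-76.4)] [np.float64(10.1), np.float64(-90.1)]
[]
now red (np.int32(255), np.int32(244), np.int32(53), np.int32(20), np.int32(967)) [np.float64(40.5), np.float64(-55.8)] [np.float64(40.1), np.float64(-82.4)]
now red (np.int32(223), np.int32(263), np.int32(25), np.int32(4), np.int32(95)) [np.float64(18.0), np.float64(-65.8)] [np.float64(10.0), np.float64(-90.2)]
[]
[(196, [63, 64, 65]), (198, [63, 63, 64]), (200, [62, 63, 62]), (202, [63, 63, 64]), (204, [43, 42, 44]), (206, [29, 30, 30]), (208, [16, 17, 17]), (210, [25, 27, 27]), (212, [21, 21, 22]), (214, [19, 19, 21]), (216, [21, 23, 24]), (218, [23, 25, 25]), (220, [26, 24, 27]), (222, [22, 22, 24]), (224, [21, 24, 22]), (226, [28, 30, 30]), (228, [45, 47, 48]), (230, [69, 70, 71]), (232, [65, 65, 65]), (234, [59, 60, 61]), (236, [44, 46, 47]), (238, [38, 39, 39]), (24
[... 243 characters left out ...]
127, 26, 21]), (264, [50, 29, 30]), (266, [37, 26, 25]), (268, [40, 30, 29])]
[(136, [90, 91, 91]), (138, [91, 92, 91]), (140, [78, 79, 80]), (142, [18, 18, 19]), (144, [22, 22, 23]), (146, [27, 29, 31]), (148, [64, 65, 65]), (150, [99, 100, 101]), (152, [90, 91, 91]), (154, [84, 86, 86]), (156, [78, 80, 81]), (158, [73, 75, 75]), (160, [65, 67, 67]), (162, [59, 60, 61]), (164, [50, 50, 51]), (166, [28, 37, 37]), (168, [141, 25, 20]), (170, [226, 47, 37]), (172, [242, 72, 63]), (174, [242, 71, 61]), (176, [240, 65, 55]), (178, [239, 60, 51]), (180, [237, 56, 46]), (182, [234, 49, 39]), (184, [233, 46, 34]), (186, [226, 41, 30]), (188, [204, 27, 18]), (190, [57, 68, 69]), (192, [64, 65, 65])]
```

carry_out(commands=[{"tx": 1,"ty": 0,"tz": 0,"wx": 0,"wy": 0,"wz": 0,"jaw": 0},{"tx": 0,"ty": 0,"tz": 0,"wx": 0,"wy": 0,"wz": 0,"jaw": 0},{"tx": 0,"ty": 0,"tz": 0,"wx": 0,"wy": 0,"wz": 0,"jaw": 0}])

```text
t: 7.25
tool_pos: [539.8, -127.2, 142.3]
ee_rot: [0.004, 0.794, 0.608, -0.005]
ft_force: [-9.2, -26.8, 1.9]
gripper_width: 0.8
grip_force: 14.3
```

```bash
python3 st.py; python3 lev.py w7.png | head -1
```

```text
7.25 local 40.97 -76.43 142.3 F ex,ey,z -1.87 -28.25 1.95
(np.int32(255), np.int32(245), np.int32(53), np.int32(20), np.int32(965)) 166 local 40.7 -55.9
```

carry_out(commands=[{"tx": 1,"ty": 0,"tz": 0,"wx": 0,"wy": 0,"wz": 0,"jaw": 0},{"tx": 0,"ty": 0,"tz": 0,"wx": 0,"wy": 0,"wz": 0,"jaw": 0},{"tx": 0,"ty": 0,"tz": 0,"wx": 0,"wy": 0,"wz": 0,"jaw": 0}])

```text
t: 7.55
tool_pos: [540.0, -126.8, 142.4]
ee_rot: [0.004, 0.794, 0.608, -0.006]
ft_force: [-10.2, -28.2, 2.6]
gripper_width: 0.2
grip_force: 15.4
```

carry_out(commands=[{"tx": 1,"ty": 0,"tz": 0,"wx": 0,"wy": 0,"wz": 0,"jaw": 0},{"tx": 0,"ty": 0,"tz": 0,"wx": 0,"wy": 0,"wz": 0,"jaw": 0},{"tx": 0,"ty": 0,"tz": 0,"wx": 0,"wy": 0,"wz": 0,"jaw": 0}])

```text
t: 7.8
tool_pos: [540.1, -126.5, 142.4]
ee_rot: [0.004, 0.794, 0.608, -0.006]
ft_force: [-11.4, -31.7, 3.5]
gripper_width: 0.5
grip_force: 16.6
```

```bash
python3 st.py; python3 - <<'E'
from h import *
e=np.load("ext.npz");c=cam("wrist");im=c[0];cv2.imwrite("pics/w8.png",im[60:360,100:460,::-1])
loc=lambda p,z:[((plane(p,c,z)[0][:2]-e["o"])@e[k]).round(1) for k in("ex","ey")]
col=im[:,275:288].mean((1,2));print([(r,int(col[r])) for r in range(200,232)])
for r in (227.5,245,263): print(r,loc((281,r),166))
E
```

```text
7.8 local 40.99 -75.73 142.4 F ex,ey,z -2.72 -33.62 3.51
[(200, 62), (201, 61), (202, 61), (203, 62), (204, 55), (205, 45), (206, 39), (207, 26), (208, 22), (209, 23), (210, 25), (211, 22), (212, 24), (213, 22), (214, 24), (215, 22), (216, 21), (217, 24), (218, 21), (219, 22), (220, 21), (221, 27), (222, 20), (223, 22), (224, 24), (225, 22), (226, 24), (227, 28), (228, 36), (229, 49), (230, 62), (231, 69)]
227.5 [np.float64(40.5), np.float64(-46.5)]
245 [np.float64(40.5), np.float64(-55.4)]
263 [np.float64(40.5), np.float64(-65.0)]
```

```bash
python3 - <<'E'
from h import *
e=np.load("ext.npz");c=cam("side");a=cv2.imread("pics/side0.png").astype(float);b=c[0][:,:,::-1].astype(float)
cv2.imwrite("pics/side8.png",b)
for y in (-60,-56): print(y,proj([[*(e["o"]+40*e["ex"]+y*e["ey"]),166],[*(e["o"]+40*e["ex"]+(y+10)*e["ey"]),150]],c).round(2).tolist())
for r in range(166,180,2):
    print(r,[int(v) for v in (a[r,290:310,2]-a[r,290:310,1])],[int(v) for v in (b[r,290:310,2]-b[r,290:310,1])])
    print("  g",[int(v) for v in a[r,288:302,1]],[int(v) for v in b[r,288:302,1]])
E
```

```text
-60 [[298.66, 167.54], [295.81, 173.37]]
-56 [[297.55, 168.14], [294.69, 173.98]]
166 [1, 0, 0, -1, -2, -1, 17, 130, 181, 187, 153, 91, 16, -1, -2, -3, -3, -1, -2, -2] [2, 1, 0, 0, -3, 8, 57, 99, 101, 75, 40, 23, 22, 25, 24, 24, 23, 22, 15, 0]
  g [172, 172, 172, 156, 147, 126, 97, 57, 51, 14, 0, 0, 25, 63] [203, 203, 202, 178, 173, 119, 109, 85, 61, 19, 6, 13, 14, 20]
168 [-1, -1, -1, -1, 1, 0, -1, 0, 8, 115, 158, 184, 189, 118, 31, 0, -2, -3, -2, -2] [-1, -1, 0, 0, 0, -1, -2, 43, 83, 111, 112, 91, 60, 32, 23, 24, 25, 24, 12, 0]
  g [158, 124, 126, 115, 113, 89, 30, 17, 21, 22, 17, 11, 0, 0] [178, 116, 111, 77, 57, 26, 25, 23, 14, 16, 10, 4, 5, 9]
170 [-2, -2, -1, -1, -1, -1, 2, -1, 0, -1, -2, 42, 133, 84, 49, 0, -3, -2, -3, -2] [-2, 0, -1, -1, 1, 0, -1, -1, 0, 22, 81, 106, 101, 60, 28, 26, 25, 26, 10, 0]
  g [115, 114, 114, 114, 113, 90, 28, 7, 6, 14, 20, 20, 23, 12] [111, 77, 72, 71, 59, 22, 8, 15, 22, 22, 20, 13, 9, 4]
172 [-2, -2, -2, -3, -1, -2, 2, 0, -1, -1, 2, 12, 67, 67, 38, 1, -2, -1, -1, -1] [-2, -2, -1, 1, -1, -2, 0, 0, 1, 0, 14, 78, 81, 59, 28, 18, 5, 2, 0, -1]
  g [114,
[... 344 characters left out ...]
11, 38, 10, 10, 10, 9, 11, 12, 10, 5]
176 [-2, -1, -1, -1, -1, 0, 0, -1, 0, -2, 0, 11, 64, 65, 35, 3, 0, 0, -1, -1] [-2, -1, -1, -1, 0, 1, 0, 0, 3, -1, 17, 75, 78, 39, 7, 0, 2, 0, -1, -1]
  g [114, 114, 115, 114, 114, 103, 42, 7, 9, 5, 7, 7, 6, 7] [136, 136, 137, 136, 90, 31, 10, 8, 9, 13, 6, 9, 7, 6]
178 [-3, -2, -2, -2, -3, 0, 1, 0, 3, 0, -1, 14, 68, 52, 10, 0, -1, -2, -3, -2] [-3, -2, -3, -2, -1, -1, -1, -1, 1, -1, 16, 74, 81, 35, 1, -2, -1, -1, -1, -1]
  g [116, 115, 116, 115, 115, 115, 98, 65, 27, 8, 8, 7, 8, 5] [138, 137, 137, 136, 137, 123, 56, 22, 13, 13, 8, 11, 8, 6][ WARN:0@0.322] global loadsave.cpp:1063 imwrite_ Unsupported depth image for selected encoder is fallbacked to CV_8U.
```

```bash
python3 -c "
from h import *
s=get_state();print(s['tau'].round(2),s['qpos'].round(4),s['torque'])"
```

```text
[ 1.829e+01 -4.715e+01 -2.213e+01  1.090e+01 -1.800e-01  1.000e-02] [-0.3442  0.3814  1.7006 -0.0173  1.0588 -0.0718] [-5.54446092e+00  1.98382404e+00 -6.04895121e-04]
```

carry_out(commands=[{"tx": -2,"ty": 0,"tz": 0,"wx": 0,"wy": 0,"wz": 0,"jaw": 0},{"tx": -2,"ty": 0,"tz": 0,"wx": 0,"wy": 0,"wz": 0,"jaw": 0},{"tx": 0,"ty": 0,"tz": 0,"wx": 0,"wy": 0,"wz": 0,"jaw": 0},{"tx": 0,"ty": 0,"tz": 0,"wx": 0,"wy": 0,"wz": 0,"jaw": 0}])

```text
t: 8.23
tool_pos: [539.6, -128.0, 142.2]
ee_rot: [0.003, 0.794, 0.607, -0.004]
ft_force: [-8.1, -23.1, 2.4]
gripper_width: 0.4
grip_force: 12.0
```

```bash
python3 st.py; python3 lev.py w9.png|head -3; python3 -c "
from h import *
s=get_state();print(s['tau'].round(2),s['qpos'].round(4),s['torque'])"
```

```text
8.2333 local 40.95 -77.29 142.2 F ex,ey,z -1.82 -24.41 2.41
(np.int32(255), np.int32(244), np.int32(53), np.int32(20), np.int32(963)) 166 local 40.7 -56.3
(np.int32(255), np.int32(244), np.int32(53), np.int32(20), np.int32(963)) 120 local 40.1 -82.8
(np.int32(223), np.int32(263), np.int32(25), np.int32(4), np.int32(94)) 166 local 18.3 -66.3
[ 13.26 -47.64 -22.32   7.96  -0.07   0.  ] [-0.3499  0.3813  1.7012 -0.0123  1.0585 -0.079 ] [-4.02559443e+00  1.42983094e+00  3.75148184e-03]
```

carry_out(commands=[{"tx": -4,"ty": 0,"tz": 0,"wx": 0,"wy": 0,"wz": 0,"jaw": 0},{"tx": -4,"ty": 0,"tz": 0,"wx": 0,"wy": 0,"wz": 0,"jaw": 0},{"tx": -4,"ty": 0,"tz": 0,"wx": 0,"wy": 0,"wz": 0,"jaw": 0},{"tx": -4,"ty": 0,"tz": 0,"wx": 0,"wy": 0,"wz": 0,"jaw": 0},{"tx": 0,"ty": 0,"tz": 0,"wx": 0,"wy": 0,"wz": 0,"jaw": 0},{"tx": 0,"ty": 0,"tz": 0,"wx": 0,"wy": 0,"wz": 0,"jaw": 0},{"tx": 0,"ty": 0,"tz": 0,"wx": 0,"wy": 0,"wz": 0,"jaw": 0}])

```text
t: 8.87
tool_pos: [537.1, -136.6, 141.8]
ee_rot: [-0.0, 0.795, 0.607, 0.0]
ft_force: [-0.2, 0.0, -0.1]
gripper_width: 0.1
grip_force: 0.0
```

```bash
python3 st.py; python3 lev.py w10.png|head -3; python3 - <<'E'
from h import *
c=cam("side");b=c[0][:,:,::-1].astype(float)
a=cv2.imread("pics/side0.png").astype(float)
for r in (172,176): print([int(v) for v in (a[r,290:310,2]-a[r,290:310,1])],[int(v) for v in (b[r,290:310,2]-b[r,290:310,1])])
E
```

```text
8.8667 local 40.78 -86.3 141.8 F ex,ey,z -0.23 -0.03 -0.07
(np.int32(255), np.int32(231), np.int32(54), np.int32(21), np.int32(1014)) 166 local 40.8 -58.9
(np.int32(255), np.int32(231), np.int32(54), np.int32(21), np.int32(1014)) 120 local 39.9 -82.6
(np.int32(222), np.int32(251), np.int32(25), np.int32(4), np.int32(93)) 166 local 18.0 -69.1
[-2, -2, -2, -3, -1, -2, 2, 0, -1, -1, 2, 12, 67, 67, 38, 1, -2, -1, -1, -1] [-3, -3, -3, -3, -2, -2, 1, 1, -1, 0, 1, 17, 78, 79, 51, 19, 9, 3, 0, -1]
[-2, -1, -1, -1, -1, 0, 0, -1, 0, -2, 0, 11, 64, 65, 35, 3, 0, 0, -1, -1] [-1, -1, -1, -1, 0, 0, 0, -1, 0, 0, 0, 15, 74, 76, 38, 5, 0, 0, 0, -1]
```

carry_out(commands=[{"tx": 0,"ty": 0,"tz": -7,"wx": 0,"wy": 0,"wz": 0,"jaw": 0},{"tx": 0,"ty": 0,"tz": -7,"wx": 0,"wy": 0,"wz": 0,"jaw": 0},{"tx": 3,"ty": 0,"tz": 0,"wx": 0,"wy": 0,"wz": 0,"jaw": 0},{"tx": 3,"ty": 0,"tz": 0,"wx": 0,"wy": 0,"wz": 0,"jaw": 0},{"tx": 2,"ty": 0,"tz": 0,"wx": 0,"wy": 0,"wz": 0,"jaw": 0},{"tx": 2,"ty": 0,"tz": 0,"wx": 0,"wy": 0,"wz": 0,"jaw": 0},{"tx": 2,"ty": 0,"tz": 0,"wx": 0,"wy": 0,"wz": 0,"jaw": 0},{"tx": 0,"ty": 0,"tz": 0,"wx": 0,"wy": 0,"wz": 0,"jaw": 0},{"tx": 0,"ty": 0,"tz": 0,"wx": 0,"wy": 0,"wz": 0,"jaw": 0}])

```text
t: 9.72
tool_pos: [540.0, -129.0, 156.8]
ee_rot: [0.003, 0.794, 0.607, -0.002]
ft_force: [-5.4, -12.9, 6.4]
gripper_width: 0.8
grip_force: 6.9
```

```bash
python3 st.py; python3 lev.py w11.png|head -1
```

```text
9.7167 local 41.6 -78.16 156.8 F ex,ey,z -1.83 -13.83 6.44
(np.int32(256), np.int32(233), np.int32(49), np.int32(18), np.int32(816)) 166 local 40.7 -57.2
```

The lever springs back fully to notch 2 when unloaded, so it is moving freely but takes more force than stated. I push again lower on the block and step up gradually.

carry_out(commands=[{"tx": -5,"ty": 0,"tz": 0,"wx": 0,"wy": 0,"wz": 0,"jaw": 0},{"tx": -5,"ty": 0,"tz": 0,"wx": 0,"wy": 0,"wz": 0,"jaw": 0},{"tx": 0,"ty": -0.5,"tz": 9,"wx": 0,"wy": 0,"wz": 0,"jaw": 0},{"tx": 0,"ty": -0.5,"tz": 8,"wx": 0,"wy": 0,"wz": 0,"jaw": 0},{"tx": 4,"ty": 0,"tz": 0,"wx": 0,"wy": 0,"wz": 0,"jaw": 0},{"tx": 4,"ty": 0,"tz": 0,"wx": 0,"wy": 0,"wz": 0,"jaw": 0},{"tx": 4,"ty": 0,"tz": 0,"wx": 0,"wy": 0,"wz": 0,"jaw": 0},{"tx": 3,"ty": 0,"tz": 0,"wx": 0,"wy": 0,"wz": 0,"jaw": 0},{"tx": 0,"ty": 0,"tz": 0,"wx": 0,"wy": 0,"wz": 0,"jaw": 0},{"tx": 0,"ty": 0,"tz": 0,"wx": 0,"wy": 0,"wz": 0,"jaw": 0}])

```text
t: 10.6
tool_pos: [537.9, -123.5, 137.1]
ee_rot: [0.0, 0.794, 0.607, -0.004]
ft_force: [-1.9, -4.7, -3.4]
gripper_width: 0.9
grip_force: 2.4
```

```bash
python3 st.py; python3 lev.py w12.png|head -1
```

```text
10.6 local 38.12 -73.43 137.1 F ex,ey,z -0.62 -5.08 -3.37
(np.int32(260), np.int32(246), np.int32(55), np.int32(21), np.int32(1071)) 166 local 40.8 -51.4
```

Pushing lower works: only 5 N now, and the lever is around halfway (about -52). I ease it over.

carry_out(commands=[{"tx": 1,"ty": 0,"tz": 0,"wx": 0,"wy": 0,"wz": 0,"jaw": 0},{"tx": 0,"ty": 0,"tz": 0,"wx": 0,"wy": 0,"wz": 0,"jaw": 0},{"tx": 0,"ty": 0,"tz": 0,"wx": 0,"wy": 0,"wz": 0,"jaw": 0}])

```text
t: 10.9
tool_pos: [541.1, -118.6, 138.9]
ee_rot: [-0.0, 0.795, 0.607, 0.0]
ft_force: [0.1, -0.4, 0.3]
gripper_width: 0.5
grip_force: 0.0
```

```bash
python3 st.py; python3 lev.py w13.png|head -1
```

```text
10.9 local 39.98 -67.8 138.9 F ex,ey,z 0.24 -0.37 0.34
(np.int32(256), np.int32(243), np.int32(55), np.int32(21), np.int32(1065)) 166 local 40.7 -45.3
```

The lever snapped into the third notch (-45) and the force is zero. I back off, rise and check.

carry_out(commands=[{"tx": -6,"ty": 0,"tz": 0,"wx": 0,"wy": 0,"wz": 0,"jaw": 0},{"tx": -7,"ty": 0,"tz": 0,"wx": 0,"wy": 0,"wz": 0,"jaw": 0},{"tx": -7,"ty": 0,"tz": 0,"wx": 0,"wy": 0,"wz": 0,"jaw": 0},{"tx": 0,"ty": 0,"tz": -10,"wx": 0,"wy": 0,"wz": 0,"jaw": 0},{"tx": 0,"ty": 0,"tz": -20,"wx": 0,"wy": 0,"wz": 0,"jaw": 0},{"tx": 0,"ty": 0,"tz": -20,"wx": 0,"wy": 0,"wz": 0,"jaw": 0},{"tx": 0,"ty": 0,"tz": -20,"wx": 0,"wy": 0,"wz": 0,"jaw": 0},{"tx": 0,"ty": 0,"tz": -20,"wx": 0,"wy": 0,"wz": 0,"jaw": 0},{"tx": 0,"ty": 0,"tz": 0,"wx": 0,"wy": 0,"wz": 0,"jaw": 0},{"tx": 0,"ty": 0,"tz": 0,"wx": 0,"wy": 0,"wz": 0,"jaw": 0}])

```text
t: 11.78
tool_pos: [536.4, -139.3, 230.4]
ee_rot: [0.001, 0.795, 0.607, 0.001]
ft_force: [-0.5, -0.0, -0.1]
gripper_width: 0.5
grip_force: 0.0
```

```bash
python3 st.py; python3 lev.py w14.png|head -3; python3 - <<'E'
from h import *
e=np.load("ext.npz");c=cam("wrist");im=c[0];h=cv2.cvtColor(im,cv2.COLOR_RGB2HSV)
g=(h[...,0]>45)&(h[...,0]<80)&(h[...,1]>120)&(h[...,2]>50)
for ce,st in blobs(g,20):
    q=plane(ce,c,142)[0][:2]-e["o"];print("green",ce,st,q@e["ex"],q@e["ey"])
E
```

```text
11.7833 local 40.8 -89.03 230.4 F ex,ey,z -0.44 -0.14 -0.05
(np.int32(265), np.int32(167), np.int32(34), np.int32(14), np.int32(440)) 166 local 40.8 -44.4
(np.int32(265), np.int32(167), np.int32(34), np.int32(14), np.int32(440)) 120 local 40.4 -57.6
(np.int32(240), np.int32(208), np.int32(18), np.int32(3), np.int32(37)) 166 local 15.7 -75.3
```

View pics/w14.png

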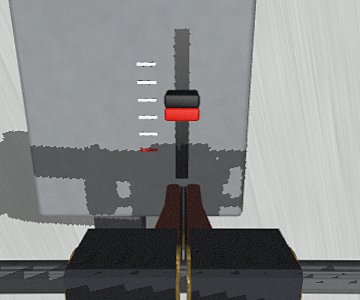

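Lever rests level with the third white tick (crop rows: lever middle ~107, third tick ~100 at a lower height). Now on to the button.

carry_out(commands=[{"tx": 20,"ty": -14.3,"tz": 0,"wx": 0,"wy": 0,"wz": 0,"jaw": 0},{"tx": 20,"ty": -14.3,"tz": 0,"wx": 0,"wy": 0,"wz": 0,"jaw": 0},{"tx": 20,"ty": -14.3,"tz": 0,"wx": 0,"wy": 0,"wz": 0,"jaw": 0},{"tx": 20,"ty": -14.3,"tz": 0,"wx": 0,"wy": 0,"wz": 0,"jaw": 0},{"tx": 20,"ty": -14.3,"tz": 0,"wx": 0,"wy": 0,"wz": 0,"jaw": 0},{"tx": 20,"ty": -14.3,"tz": 0,"wx": 0,"wy": 0,"wz": 0,"jaw": 0},{"tx": 0,"ty": 0,"tz": 0,"wx": 0,"wy": 0,"wz": 0,"jaw": 0},{"tx": 0,"ty": 0,"tz": 0,"wx": 0,"wy": 0,"wz": 0,"jaw": 0}])

```text
t: 12.55
tool_pos: [483.2, 0.5, 227.8]
ee_rot: [-0.001, 0.794, 0.608, -0.001]
ft_force: [0.9, -0.5, 0.2]
gripper_width: 0.5
grip_force: 0.0
```

```bash
python3 st.py; python3 - <<'E'
from h import *
e=np.load("ext.npz");c=cam("wrist");im=c[0];h=cv2.cvtColor(im,cv2.COLOR_RGB2HSV)
g=(h[...,0]>45)&(h[...,0]<80)&(h[...,1]>120)&(h[...,2]>50)
b=(h[...,0]>14)&(h[...,0]<28)&(h[...,1]>110)&(h[...,2]>90)
for n,m,z in(("green",g,142),("brass",b,144)):
  for ce,st in blobs(m,60):
    q=plane(ce,c,z)[0][:2]-e["o"];print(n,ce,st,q@e["ex"],q@e["ey"])
E
```

```text
12.55 local -47.02 32.01 227.8 F ex,ey,z 1.05 -0.28 0.19
green (np.float64(337.3), np.float64(25.9)) (np.int32(288), np.int32(0), np.int32(102), np.int32(53), np.int32(5238)) -8.749790857793567 171.9437272638841
green (np.float64(287.0), np.float64(137.7)) (np.int32(268), np.int32(119), np.int32(38), np.int32(39), np.int32(1117)) -43.734820148856336 95.81361282385109
brass (np.float64(431.8), np.float64(94.4)) (np.int32(397), np.int32(64), np.int32(64), np.int32(63), np.int32(1688)) 62.69470101290326 126.70000062170759
brass (np.float64(277.5), np.float64(341.7)) (np.int32(276), np.int32(309), np.int32(4), np.int32(60), np.int32(194)) -51.98755137334183 -90.75350170887388
brass (np.float64(288.4), np.float64(339.1)) (np.int32(287), np.int32(309), np.int32(4), np.int32(60), np.int32(219)) -41.77418025104276 -87.84967820109605
```

carry_out(commands=[{"tx": 21,"ty": 0.9,"tz": 0,"wx": 0,"wy": 0,"wz": 0,"jaw": 0},{"tx": 21,"ty": 0.8,"tz": 0,"wx": 0,"wy": 0,"wz": 0,"jaw": 0},{"tx": 21.5,"ty": 0.8,"tz": 0,"wx": 0,"wy": 0,"wz": 0,"jaw": 0},{"tx": 0,"ty": 0,"tz": 20,"wx": 0,"wy": 0,"wz": 0,"jaw": 0},{"tx": 0,"ty": 0,"tz": 20,"wx": 0,"wy": 0,"wz": 0,"jaw": 0},{"tx": 0,"ty": 0,"tz": 20,"wx": 0,"wy": 0,"wz": 0,"jaw": 0},{"tx": 0,"ty": 0,"tz": 15,"wx": 0,"wy": 0,"wz": 0,"jaw": 0},{"tx": 0,"ty": 0,"tz": 4,"wx": 0,"wy": 0,"wz": 0,"jaw": 0},{"tx": 0,"ty": 0,"tz": 0,"wx": 0,"wy": 0,"wz": 0,"jaw": 0},{"tx": 0,"ty": 0,"tz": 0,"wx": 0,"wy": 0,"wz": 0,"jaw": 0}])

```text
t: 13.43
tool_pos: [504.1, 59.6, 150.0]
ee_rot: [0.0, 0.795, 0.607, -0.0]
ft_force: [0.2, -0.1, 0.1]
gripper_width: 0.4
grip_force: 0.0
```

```bash
python3 st.py
```

```text
13.4333 local -42.15 94.53 150.0 F ex,ey,z 0.24 0.0 0.14
```

carry_out(commands=[{"tx": 1,"ty": -2,"tz": 2,"wx": 0,"wy": 0,"wz": 0,"jaw": 0},{"tx": 0,"ty": 0,"tz": 2,"wx": 0,"wy": 0,"wz": 0,"jaw": 0},{"tx": 0,"ty": 0,"tz": 2,"wx": 0,"wy": 0,"wz": 0,"jaw": 0},{"tx": 0,"ty": 0,"tz": 2,"wx": 0,"wy": 0,"wz": 0,"jaw": 0},{"tx": 0,"ty": 0,"tz": 2,"wx": 0,"wy": 0,"wz": 0,"jaw": 0},{"tx": 0,"ty": 0,"tz": 2,"wx": 0,"wy": 0,"wz": 0,"jaw": 0},{"tx": 0,"ty": 0,"tz": 1,"wx": 0,"wy": 0,"wz": 0,"jaw": 0},{"tx": 0,"ty": 0,"tz": 0,"wx": 0,"wy": 0,"wz": 0,"jaw": 0}])

```text
t: 14.1
tool_pos: [502.2, 61.8, 137.0]
ee_rot: [0.0, 0.795, 0.607, 0.0]
ft_force: [-0.4, -0.4, 4.6]
gripper_width: 0.4
grip_force: 2.2
```

```bash
python3 st.py
```

```text
14.1 local -44.61 96.15 137.0 F ex,ey,z -0.25 -0.47 4.58
```

carry_out(commands=[{"tx": 0,"ty": 0,"tz": 1,"wx": 0,"wy": 0,"wz": 0,"jaw": 0},{"tx": 0,"ty": 0,"tz": 1,"wx": 0,"wy": 0,"wz": 0,"jaw": 0},{"tx": 0,"ty": 0,"tz": 0.5,"wx": 0,"wy": 0,"wz": 0,"jaw": 0},{"tx": 0,"ty": 0,"tz": 0,"wx": 0,"wy": 0,"wz": 0,"jaw": 0},{"tx": 0,"ty": 0,"tz": 0,"wx": 0,"wy": 0,"wz": 0,"jaw": 0}])

```text
t: 14.52
tool_pos: [502.3, 61.8, 136.0]
ee_rot: [0.0, 0.795, 0.607, 0.001]
ft_force: [-4.6, -0.2, 18.9]
gripper_width: 0.5
grip_force: 9.5
```

```bash
python3 st.py
```

```text
14.5167 local -44.53 96.19 136.0 F ex,ey,z -4.39 -1.36 18.91
```

The button is bottomed: z is 136.0, which is 6 mm of travel, at 19 N. I lift off straight up and clear.

carry_out(commands=[{"tx": 0,"ty": 0,"tz": -3,"wx": 0,"wy": 0,"wz": 0,"jaw": 0},{"tx": 0,"ty": 0,"tz": -4,"wx": 0,"wy": 0,"wz": 0,"jaw": 0},{"tx": 0,"ty": 0,"tz": -8,"wx": 0,"wy": 0,"wz": 0,"jaw": 0},{"tx": 0,"ty": 0,"tz": -20,"wx": 0,"wy": 0,"wz": 0,"jaw": 0},{"tx": 0,"ty": 0,"tz": -30,"wx": 0,"wy": 0,"wz": 0,"jaw": 0},{"tx": -30,"ty": 0,"tz": -30,"wx": 0,"wy": 0,"wz": 0,"jaw": 0},{"tx": -30,"ty": 0,"tz": -20,"wx": 0,"wy": 0,"wz": 0,"jaw": 0},{"tx": -30,"ty": 0,"tz": 0,"wx": 0,"wy": 0,"wz": 0,"jaw": 0},{"tx": -30,"ty": 0,"tz": 0,"wx": 0,"wy": 0,"wz": 0,"jaw": 0},{"tx": 0,"ty": 0,"tz": 0,"wx": 0,"wy": 0,"wz": 0,"jaw": 0}])

```text
t: 15.35
tool_pos: [469.1, -57.3, 249.4]
ee_rot: [0.001, 0.796, 0.606, -0.001]
ft_force: [0.2, -0.0, 0.4]
gripper_width: 0.5
grip_force: 0.0
```

carry_out(commands=[{"tx": -30,"ty": 0,"tz": 0,"wx": 0,"wy": 0,"wz": 0,"jaw": 0},{"tx": -30,"ty": 0,"tz": 0,"wx": 0,"wy": 0,"wz": 0,"jaw": 0},{"tx": 0,"ty": 0,"tz": 0,"wx": 0,"wy": 0,"wz": 0,"jaw": 0},{"tx": 0,"ty": 0,"tz": 0,"wx": 0,"wy": 0,"wz": 0,"jaw": 0}])

```text
t: 15.68
tool_pos: [454.2, -111.7, 248.6]
ee_rot: [-0.001, 0.796, 0.606, -0.0]
ft_force: [0.5, -0.7, 0.2]
gripper_width: 0.8
grip_force: 0.0
```

```bash
python3 st.py; python3 - <<'E'
from h import *
e=np.load("ext.npz");c=cam("wrist");im=c[0];h=cv2.cvtColor(im,cv2.COLOR_RGB2HSV)
g=(h[...,0]>45)&(h[...,0]<80)&(h[...,1]>120)&(h[...,2]>50)
b=(h[...,0]>14)&(h[...,0]<28)&(h[...,1]>110)&(h[...,2]>90)
r=((h[...,0]<6)|(h[...,0]>174))&(h[...,1]>120)&(h[...,2]>60)
L=lambda p,z:[((plane(p,c,z)[0][:2]-e["o"])@e[k]).round(1) for k in("ex","ey")]
for n,m,z in(("green",g,142),("brass",b,144)):
  for ce,st in blobs(m,60): print(n,ce,L(ce,z))
for ce,st in blobs(r,15): print("red",st,L((ce[0],st[1]-.5),166),L(ce,120))
E
```

```text
15.6833 local -45.78 -83.84 248.6 F ex,ey,z 0.65 -0.5 0.19
brass (np.float64(355.7), np.float64(280.4)) [np.float64(23.5), np.float64(-154.1)]
brass (np.float64(288.4), np.float64(340.4)) [np.float64(-40.7), np.float64(-221.8)]
brass (np.float64(277.5), np.float64(341.1)) [np.float64(-51.8), np.float64(-222.6)]
red (np.int32(365), np.int32(165), np.int32(43), np.int32(18), np.int32(502)) [np.float64(35.3), np.float64(-40.7)] [np.float64(51.2), np.float64(-56.8)]
red (np.int32(333), np.int32(208), np.int32(16), np.int32(3), np.int32(43)) [np.float64(1.4), np.float64(-75.5)] [np.float64(10.2), np.float64(-90.1)]
red (np.int32(7), np.int32(286), np.int32(7), np.int32(5), np.int32(16)) [np.float64(-283.2), np.float64(-144.8)] [np.float64(-328.6), np.float64(-173.1)]
red (np.int32(552), np.int32(286), np.int32(8), np.int32(4), np.int32(16)) [np.float64(190.5), np.float64(-146.7)] [np.float64(235.1), np.float64(-175.1)]
```

The lever reads a little off here, possibly from the oblique view, so I check it with the other cameras.

```bash
python3 - <<'E'
from h import *
e=np.load("ext.npz")
for n,f in(("side","side0"),("scene","scene0")):
    c=cam(n);old=cv2.imread(f"pics/{f}.png")[:,:,::-1];E=lambda y,z:proj([[*(e["o"]+40*e["ex"]+y*e["ey"]),z]],c)[0]
    for nm,im in(("before",old),("now",c[0])):
        h=cv2.cvtColor(im,cv2.COLOR_RGB2HSV);r=((h[...,0]<6)|(h[...,0]>174))&(h[...,1]>120)&(h[...,2]>60)
        p=E(-55,155);r[:, :int(p[0]-20)]=0;r[:,int(p[0]+20):]=0;r[:int(p[1]-20)]=0;r[int(p[1]+20):]=0
        print(n,nm,[b[0] for b in blobs(r,10)])
    print("pred shift 15mm",E(-45,160)-E(-60,160))
c=cam("wrist");im=c[0];cv2.imwrite("pics/w15.png",cv2.resize(im[120:240,300:440,::-1],None,fx=5,fy=5,interpolation=cv2.INTER_NEAREST))
E
```

```text
side before [(np.float64(301.3), np.float64(170.0))]
side now [(np.float64(297.0), np.float64(172.4))]
pred shift 15mm [-4.18552149  2.25777606]
scene before [(np.float64(244.8), np.float64(220.0))]
scene now [(np.float64(250.2), np.float64(218.1))]
pred shift 15mm [ 5.37298235 -1.89576248]
```

View pics/w15.png

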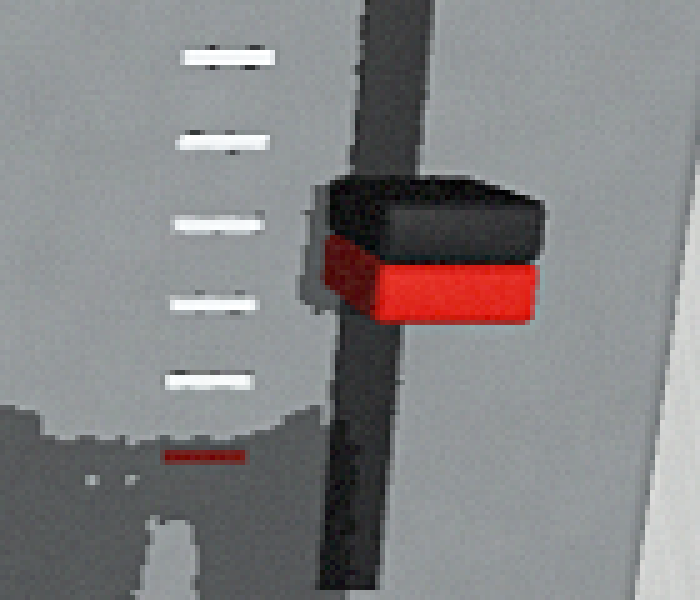

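Both fixed cameras show the lever shifted exactly one click (15 mm). The crop agrees: the lever's foot, around (325,235), is level with the third white tick at row 223. The offset in the last reading came from the block's side face.

```bash
python3 -c "
from station import *
print(sign_off())"
```

```text
the job is handed in; nothing more can be done
None
```

The gate lever rests in the third click without having run past it. After that I pressed the green button fully down (6 mm) and let go, and the job is handed in. Two caveats: I didn't confirm on camera that the button came back up, and the lever met about 34 N of push before I pushed lower on it.

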